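Nip up the ring light's slotted clamp screw

TASK

The ring light's rod clamp has been left slack. Take the orange flat screwdriver from the tool stand and set its blade on the clamp screw; pressing only lightly (a kilo or so), turn it until the blade drops right down into the slot, then turn the screw clockwise until it is tight on its stop, and no further. Then stand the screwdriver back upright in a free hole of the tool stand, let go, and leave everything else where it is.

Things in the scene. Friction and masses are not known exactly. Their poses are not given: they have to be found in the camera images.
- driver_grip (a point): Orange flat screwdriver, 110 g, stood blade-down in the tool stand. Point: on its axis, 111 mm above the blade tip, at the middle of the handle. Own z up the axis, x along the blade's width, y square to the blade's faces. Handle six-sided, 28 mm across flats, one pair of flats square to y; it runs from 37 mm below to 35 mm above this point, then a 6 mm cap
- driver_tip (a point): Middle of the screwdriver's blade tip (axes as driver_grip). Blade 14 mm wide along x, tapering along y: 1.6 mm thick over the last 3 mm, 2.4 over the next 6; round shank 9 mm thick above; 74 mm from tip to the handle's underside, which rests on the hole's rim when put away
- screw_head (a point): Slotted steel clamp screw on the ring light's clamp. Point: centre of its head's top, 102 mm above the table. Head 20 mm across, 9 high; slot 3.8 mm wide, 5 deep, right across. Axes are the CLAMP's: y along the rod to the light, z up. The slot's angle is not measured: it starts between 60 deg clockwise and 40 anticlockwise (from above) of this y. Column (26 mm thick, 364 tall) 200 mm off at -y
- screw (a joint): How far the clamp screw has been turned clockwise (seen from above), rad: found between 0 and 0.35, it meets its hard stop, tight, at 1.3. It takes about 0.12 N m to turn and stays where left; a blade that only rubs on the head does not turn it. At the stop the torque climbs steeply: feel for it and stop there
- hole0 (a point): Centre of the mouth of one of three holes in the grey tool stand's top plate, 90 mm above the table, 21 mm across, 60 mm apart along own y; z up. Plate 10 mm thick, free below for the blade. Flat, cross and nut driver (handles alike but for colour, tops 166 mm above the table) stand one in each, in any order
- hole1 (a point): Centre of the mouth of one of three holes in the grey tool stand's top plate, 90 mm above the table, 21 mm across, 60 mm apart along own y; z up. Plate 10 mm thick, free below for the blade. Flat, cross and nut driver (handles alike but for colour, tops 166 mm above the table) stand one in each, in any order
- hole2 (a point): Centre of the mouth of one of three holes in the grey tool stand's top plate, 90 mm above the table, 21 mm across, 60 mm apart along own y; z up. Plate 10 mm thick, free below for the blade. Flat, cross and nut driver (handles alike but for colour, tops 166 mm above the table) stand one in each, in any order

How it is judged:
By the outcome, as a careful person would: the job done as asked, in the order asked, and still so for the second after the job is handed in, with the robot touching nothing.
It also fails if it takes over 64 s, if anything falls off the work surface, if the arm or the gripper's body presses on something with over 40 N, if the wrist force passes 120 N, or if a joint passes its speed limit or range.

ROBOT

A 7-joint arm with a two-finger parallel gripper is mounted at the origin on the work surface. World frame = base frame: x ahead of the robot, y to its left, z up, the work surface at z = 0. Lengths are in m, angles in rad, forces in N, time in s.
With the tool pointing down it reaches from about 0.4 to 0.85 m from the base axis. Payload 4.5 kg.
Tool frame: the origin (TCP) lies on the centre line of the jaws, within the pads' length; the fingertips stand r.tcp_to_tips ahead of it and the grasp point (between the pads) lies 11 mm behind it (r.tcp_to_tips is the distance from the TCP to the fingertips, in m); y points along the fingers, x is the direction in which the jaws open and shut, and the axes are right-handed (so a half turn about y gives the same grasp; the last joint's range is limited). The gripper opens to 88 mm and grips with 3 to 60 N. Pads are 18 mm wide; open, the fingers measure 123 mm over their backs; the gripper's body (75 mm by 187 mm) begins 45 mm behind the grasp point.
Start: joints at [-1.193, 0.689, -0.195, 1.565, 0.157, 0.902, -0.215], TCP at [0.211, 0.588, 0.247] pointing down, gripper open.
Joint ranges: [-3.01, 3.01], [-0.46, 2.08], [-1.47, 1.51], [0.13, 2.56], [-1, 4.14], [0.04, 2.09], [-2.66, 2.66]. Speed limits (rad/s): [2.57, 2.57, 3.14, 3.14, 3.14, 3.14, 3.14].

INTERFACE

Orientations are given as a unit quaternion [x, y, z, w].
In Python, from plant import r gives the robot as it stands. The module is installed in compiled form; this text tells all that it offers.
- The arm moves only by the shell command python3 -m inch 'ROWS' [OPENING] [FORCE]. ROWS is text: rows parted by semicolons, each of 4 numbers parted by spaces: the shift along the tool's x, y, z in mm, then the turn about the tool's y in degrees. In form: x y z spin; .... A call has 1 to 10 rows; each row is the pose to reach, as a shift and turn from the pose commanded when the call began, along the tool's axes at that moment; what a row does not reach only later rows make up. A row lasts 1/10 s, in which the tool goes at most 50 mm and 8.59 degrees, less where a joint would pass 70% of its speed; a pose out of reach is approached as far as the arm can. A call with a gripper value outside its range is refused whole. OPENING is the gripper command: -1 is shut, 1 is fully open, values between are in proportion, set as the call begins (- or left out, the last holds). The fingers move at their own pace and stop on an object; FORCE is the grip in N (left out, the last holds). Time passes only in rows, so rows that repeat a pose let the fingers close. It gives the time, the measured TCP pose, the force and the opening at its end, in the units of the state.
- r.get_state(): the state, without advancing time (a new reading comes with each control period).
- r.snapshot(name): name is "scene" or "side" or "wrist"; returns a dict with "frame" (400x640x3 uint8, red, green, blue), "intrinsics" (3x3 intrinsics, pixels), "R" (3x3) and "t" (3): a world point X has camera coordinates R X + t. Camera axes: x right, y down, z forward; pixel columns grow to the right and rows downward; lengths in m; the calibration is good to about 2 mm. A picture is of the moment at which its call begins. There is no depth.
- r.finish_job(): hands the job in, once; it reports no verdict.
Trained networks look in the newest picture that a camera, given by its name, has taken for a name from the list of things; names that differ only in an ending like _2 or _b are one class to them, and where a whole thing is asked for, a point or a joint stands for the part that bears it (a point fixed in the world has none). Each returns a list of dicts, best first, with "p" (0 to 1); they miss things now and then, are a little off and sometimes report something else, mostly with a low value. They report only what shows in the picture. A call takes as long as a camera call.
- r.trace(camera, name): "region" (400x640 bool, what is visible of it) and "centre" ([row, column] in pixels, amid what is visible of it).
- r.tip_of(camera, name): "centre" ([row, column] in pixels: a listed point, or the origin of a listed thing).
The state is a dict: "clock": time; "q": joint angles; "qd": joint speeds; "joint_torque": joint torques, N m; "tool_pos": TCP position; "eef_rot": TCP orientation; "contact_force": force on the tool from outside, world axes, zero at the start; "moment": the same for the moment, N m; "opening": opening from 0.0 (shut) to 1.0 (fully open).
Only numpy, scipy, OpenCV 4.12 (cv2) and the standard library are available. Lean on these libraries where they do the work, as an engineer would, in place of code of your own. Each camera call takes 0.05 s, during which the arm holds its last target.

## Working session

There is one attempt and no reset: what is moved stays moved. The work goes in short steps, Python scripts to look and compute and a shell command to move; the robot and the scene stay as the last step left them, time stands still between calls to the robot, and variables do not carry over. Pictures are saved under pics/ and viewed, and the job is handed in when it is done.

```bash
mkdir -p pics
cat > h.py <<'E'
import numpy as np, cv2
from plant import r
from scipy.spatial.transform import Rotation as Ro
def st():
    s=r.get_state(); 
    R=Ro.from_quat(s['eef_rot']).as_matrix()
    print('t',round(s['clock'],2),'pos',np.round(s['tool_pos'],4),'F',np.round(s['contact_force'],2),'M',np.round(s['moment'],3),'op',round(s['opening'],3))
    print('toolx',np.round(R[:,0],3),'y',np.round(R[:,1],3),'z',np.round(R[:,2],3),'q',np.round(s['q'],3))
    return s,R
def save(sn,name): cv2.imwrite('pics/'+name+'.png',sn['frame'][:,:,::-1])
def ray(sn,rc):
    K,R,t=map(np.array,(sn['intrinsics'],sn['R'],sn['t']))
    d=R.T@np.linalg.inv(K)@np.array([rc[1],rc[0],1.]); return -R.T@t,d/np.linalg.norm(d)
def atz(sn,rc,z):
    o,d=ray(sn,rc); return o+d*(z-o[2])/d[2]
def proj(sn,X):
    K,R,t=map(np.array,(sn['intrinsics'],sn['R'],sn['t'])); p=K@(R@np.array(X)+t); return p[1]/p[2],p[0]/p[2]
def tri(L):
    A=np.zeros((3,3));b=np.zeros(3)
    for o,d in L:
        P=np.eye(3)-np.outer(d,d);A+=P;b+=P@o
    X=np.linalg.solve(A,b); return X,[round(float(np.linalg.norm((np.eye(3)-np.outer(d,d))@(X-o)))*1000,1) for o,d in L]
E
python3 - <<'E'
from h import *
st(); print(r.tcp_to_tips)
S={}
for c in ['scene','side','wrist']:
    S[c]=r.snapshot(c); save(S[c],c+'0')
    print(c,np.round(S[c]['intrinsics'],1).tolist(), 'cam',np.round(-np.array(S[c]['R']).T@S[c]['t'],3))
    for n in ['driver_grip','driver_tip','screw_head','hole0','hole1','hole2']:
        for d in r.tip_of(c,n)[:3]: print(c,n,np.round(d['centre'],1),round(d['p'],2))
E
```

```text
t 0.0 pos [0.2105 0.5878 0.2459] F [-0.24  0.54 -0.06] M [ 0.015 -0.009  0.01 ] op 0.998
toolx [ 0.337  0.942 -0.002] y [-0.001 -0.002 -1.   ] z [-0.942  0.337 -0.   ] q [-1.193  0.69  -0.195  1.566  0.157  0.903 -0.215]
0.008
scene [[395.2, 0.0, 322.8], [0.0, 395.2, 205.9], [0.0, 0.0, 1.0]] cam [0.85  0.009 0.674]
scene screw_head [281.9 204. ] 0.65
scene hole0 [194.  327.1] 0.76
scene hole0 [176.6 361. ] 0.67
scene hole0 [169.6 386.2] 0.65
scene hole1 [194.  327.1] 0.76
scene hole1 [176.6 361. ] 0.67
scene hole1 [169.6 386.2] 0.65
scene hole2 [194.  327.1] 0.76
scene hole2 [176.6 361. ] 0.67
scene hole2 [169.6 386.2] 0.65
side [[384.9, 0.0, 320.1], [0.0, 384.9, 198.5], [0.0, 0.0, 1.0]] cam [ 0.356 -0.338  0.547]
side driver_grip [166.8 271.3] 0.59
side screw_head [286.4 392.1] 0.58
side hole0 [199.6 282.1] 0.94
side hole0 [165.1 269.7] 0.77
side hole0 [181.2 275.8] 0.73
side hole1 [199.6 282.1] 0.94
side hole1 [165.1 269.7] 0.77
side hole1 [181.2 275.8] 0.73
side hole2 [199.6 282.1] 0.94
side hole2 [165.1 269.7] 0.77
side hole2 [181.2 275.8] 0.73
wrist [[354.0, 0.0, 317.8], [0.0, 354.0, 200.5], [0.0, 0.0, 1.0]] cam [0.146 0.612 0.386]
```

View pics/scene0.png

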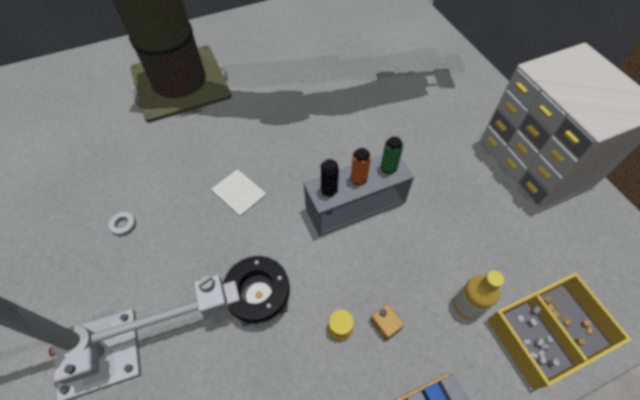

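View pics/side0.png

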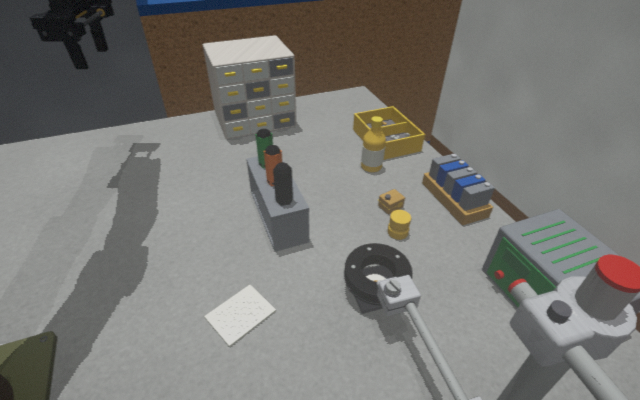

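View pics/wrist0.png

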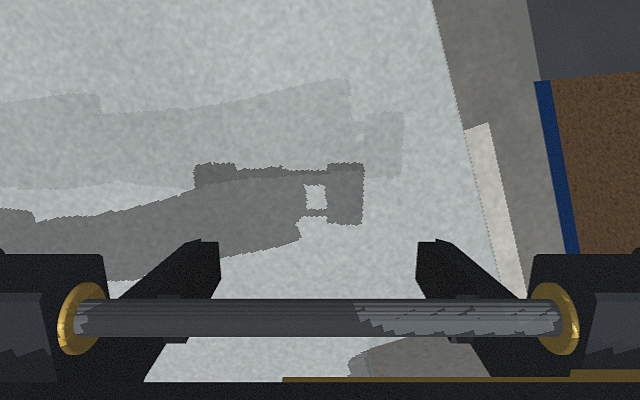

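The orange driver is in the middle of the stand, at scene (360,166) and side (273,165). Black is at scene (330,178) and green at (393,155). The clamp screw is at scene (206,283) and side (393,287). The slot is faintly visible there.

Run:
```python
from h import *
A=r.snapshot('scene');B=r.snapshot('side')
print('screw',tri([ray(A,(281.9,204)),ray(B,(286.4,392.1))]), atz(A,(281.9,204),.102),atz(B,(286.4,392.1),.102))
for a,b in [((194,327.1),(199.6,282.1)),((176.6,361),(181.2,275.8)),((169.6,386.2),(165.1,269.7))]:
    print('hole',tri([ray(A,a),ray(B,b)]),atz(A,a,.09).round(4),atz(B,b,.09).round(4))
for c,n in (('scene','driver_grip'),('side','driver_grip')):
    for d in r.trace(c,n)[:3]: print(c,n,np.round(d['centre'],1),d['p'],d['region'].sum())
# orange mask
for c,S in (('scene',A),('side',B)):
    hsv=cv2.cvtColor(S['frame'],cv2.COLOR_RGB2HSV)
    m=((hsv[:,:,0]<14)&(hsv[:,:,1]>150)&(hsv[:,:,2]>80)).astype(np.uint8)
    n,l,s,ce=cv2.connectedComponentsWithStats(m)
    for i in range(1,n):
        if s[i,4]>60: print(c,s[i],ce[i].round(1))
up=lambda S,r0,c0,h,w,k:cv2.resize(S['frame'][r0:r0+h,c0:c0+w,::-1],None,fx=k,fy=k,interpolation=cv2.INTER_CUBIC)
cv2.imwrite('pics/zA.png',np.hstack([up(A,130,300,110,120,3.3),up(A,260,180,55,60,6.6)]))
cv2.imwrite('pics/zB.png',np.hstack([up(B,120,230,120,120,3.3),up(B,260,370,60,60,6.6)]))
```

```text
screw (array([ 0.57810796, -0.06823084,  0.10046843]), [0.1, 0.1]) [ 0.57878108 -0.06796458  0.102     ] [ 0.57738566 -0.0692274   0.102     ]
hole (array([0.49529078, 0.17661459, 0.08649606]), [4.7, 4.7]) [0.5016 0.1721 0.09  ] [0.4922 0.1783 0.09  ]
hole (array([0.49562231, 0.24063491, 0.08959557]), [4.2, 4.2]) [0.492 0.244 0.09 ] [0.4971 0.2345 0.09  ]
hole (array([0.49948605, 0.29098351, 0.09138347]), [2.2, 2.2]) [0.4966 0.2936 0.09  ] [0.5007 0.2898 0.09  ]
scene driver_grip [163.6 360.9] 0.79 615
side driver_grip [160.9 271.1] 0.55 510
scene [352 157  17  28 316] [359.4 170.7]
side [ 598  255   42   35 1019] [620.3 270.9]
```

```bash
ls pics
```

```text
scene0.png
side0.png
wrist0.png
zA.png
zB.png
```

View pics/zA.png

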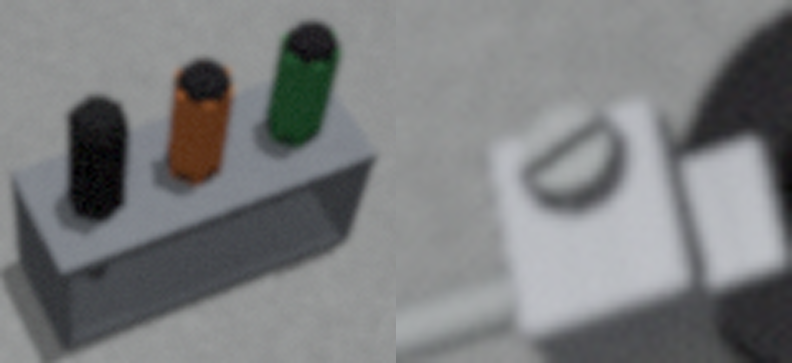

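View pics/zB.png

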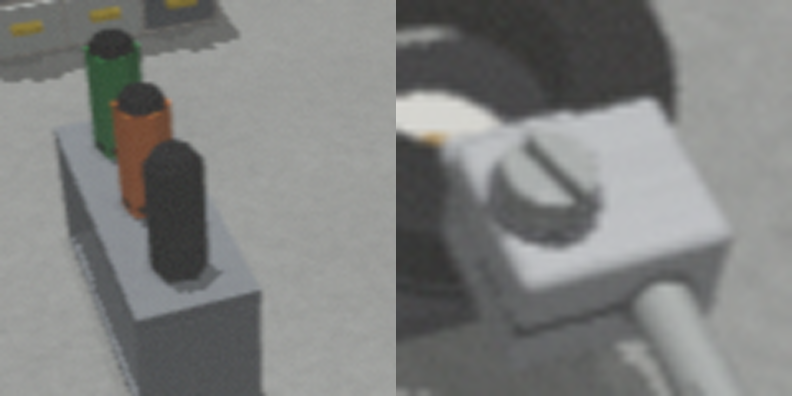

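Run:
```python
from h import *
A=r.snapshot('scene');B=r.snapshot('side')
f=lambda p,off,k,c0,r0:(r0+p[1]/k,c0+(p[0]-off)/k)
for S,a,b,c,(c0,r0) in ((A,(525,172),(608,122),(573,155),(180,260)),(B,(530,140),(597,205),(550,173),(370,260))):
    a,b,c=[atz(S,f(p,396,6.6,c0,r0),.102) for p in (a,b,c)]
    print('slot',a.round(4),b.round(4),'ang',np.degrees(np.arctan2(*(b-a)[1::-1])),'mid',((a+b)/2).round(4),'head',c.round(4))
# rod direction: scene
print('rod', [atz(A,p,.08).round(4) for p in ((318,130),(305,195))])
for n,a,b in (('black',(98,110),(174,152)),('orange',(205,80),(140,97)),('green',(311,42),(111,43))):
    a=f(a,0,3.3,300,130);b=f(b,0,3.3,230,120)
    print(n,tri([ray(A,a),ray(B,b)]),atz(A,a,.168).round(4),atz(B,b,.168).round(4))
for n,a in (('A',[(12,178),(65,272),(375,155)]),):
    print('plate',[atz(A,f(p,0,3.3,300,130),.09).round(4) for p in a])
print('plateB',[atz(B,f(p,0,3.3,230,120),.09).round(4) for p in ((55,130),(137,318),(260,291))])
```

```text
slot [ 0.5825 -0.0758  0.102 ] [ 0.5784 -0.0552  0.102 ] ang 101.13871024082557 mid [ 0.5805 -0.0655  0.102 ] head [ 0.583  -0.0647  0.102 ]
slot [ 0.5795 -0.0604  0.102 ] [ 0.5843 -0.0803  0.102 ] ang -76.34918717039139 mid [ 0.5819 -0.0704  0.102 ] head [ 0.5792 -0.0696  0.102 ]
rod [array([ 0.579 , -0.1874,  0.08  ]), array([ 0.599 , -0.0932,  0.08  ])]
black (array([0.49592377, 0.17783156, 0.16560789]), [1.7, 1.7]) [0.4959 0.1784 0.168 ] [0.4956 0.1722 0.168 ]
orange (array([0.49599247, 0.23739135, 0.16126648]), [0.3, 0.3]) [0.5004 0.2346 0.168 ] [0.4936 0.2269 0.168 ]
green (array([0.49604283, 0.29806859, 0.16138339]), [0.5, 0.5]) [0.5002 0.2948 0.168 ] [0.4938 0.2864 0.168 ]
plate [array([0.4648, 0.1424, 0.09  ]), array([0.531 , 0.1449, 0.09  ]), array([0.5315, 0.3311, 0.09  ])]
plateB [array([0.4619, 0.3259, 0.09  ]), array([0.4619, 0.1423, 0.09  ]), array([0.5295, 0.1392, 0.09  ])]
```

The stand lies nearly along world y and is centred near (0.496, 0.236). The screw is near (0.580, -0.068), with the slot at about 102° world. I'll move over the orange driver with the jaws along world x and look through the wrist camera.

```bash
python3 -m inch '-24 0 -39 7; -47 0 -78 14; -71 0 -116 21; -94 0 -155 28; -118 0 -194 35; -141 0 -232 42; -165 0 -271 49; -188 0 -310 56; -212 0 -349 63; -235 0 -388 70' 0.3 30; python3 -m inch '0 0 0 0;0 0 0 0;0 0 0 0'
python3 - <<'E'
from h import *
st()
W=r.snapshot('wrist');save(W,'w1'); print('cam',-np.array(W['R']).T@W['t'])
for n in ['driver_grip','screw_head','hole0']:
    for d in r.tip_of('wrist',n)[:3]: print(n,np.round(d['centre'],1),round(d['p'],2))
E
```

```text
clock: 2.35
tool_pos: [0.4978, 0.235, 0.247]
eef_rot: [-0.707, -0.0, 0.0, 0.707]
contact_force: [0.3, -0.0, 0.7]
opening: 0.651
clock: 2.65
tool_pos: [0.4959, 0.2378, 0.2466]
eef_rot: [-0.707, -0.002, 0.003, 0.707]
contact_force: [-0.2, 0.7, -0.3]
opening: 0.646
t 2.65 pos [0.4959 0.2378 0.2466] F [-0.22  0.74 -0.28] M [-0.032  0.048 -0.004] op 0.646
toolx [ 1.     0.008 -0.001] y [-0.001  0.001 -1.   ] z [-0.008  1.     0.001] q [-0.595  0.59   0.106  1.804 -0.088  0.752 -0.435]
cam [0.4946017  0.306243   0.38618104]
driver_grip [198.8 316.6] 0.88
hole0 [184.4 315.4] 0.85
hole0 [250.  314.4] 0.68
```

View pics/w1.png

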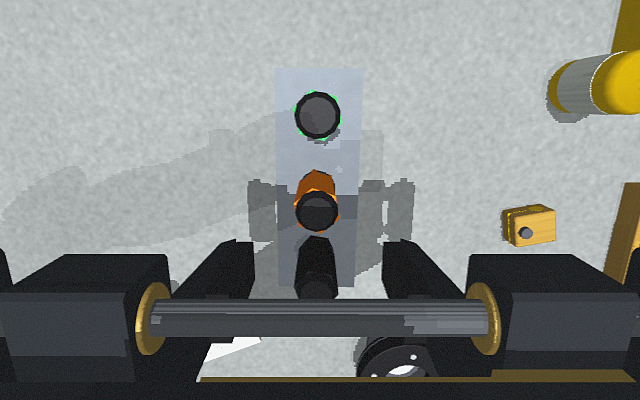

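Run:
```python
from h import *
W=r.snapshot('wrist')
print('cap top',atz(W,(211,317),.168), atz(W,(115,318),.168))
for p in ((68,275),(68,363),(287,278),(287,356)): print(atz(W,p,.09).round(4))
a=W['frame'][80:240,260:380,::-1]
cv2.imwrite('pics/w1z.png',cv2.resize(a,None,fx=3.7,fy=3.7,interpolation=cv2.INTER_CUBIC))
```

```text
cap top [0.49460165 0.23954211 0.168     ] [0.49476401 0.29970018 0.168     ]
[0.4607 0.3331 0.09  ]
[0.5299 0.3336 0.09  ]
[0.4589 0.1416 0.09  ]
[0.5314 0.1422 0.09  ]
```

View pics/w1z.png

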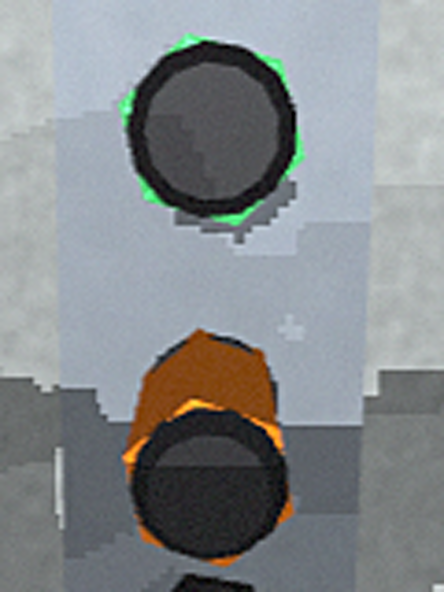

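The orange hex handle has flats with normals at about 9° (mod 60) in world. The cap is at about (0.4955, 0.238), right under the TCP. I'll descend, spin -8.5°, and grip.

```bash
python3 -m inch '0 25 0 -4; 0 50 0 -8.5; 0 75 0 -8.5; 0 100 0 -8.5; 0 115 0 -8.5; 0 125 0 -8.5; 0 125 0 -8.5'
python3 - <<'E'
from h import *
st()
E
python3 -m inch '0 0 0 0;0 0 0 0;0 0 0 0;0 0 0 0;0 0 0 0;0 0 0 0' -1 50
python3 - <<'E'
from h import *
st()
for c in ('scene','side'): save(r.snapshot(c),c+'1')
E
```

```text
clock: 3.6
tool_pos: [0.496, 0.2365, 0.1207]
eef_rot: [0.705, 0.054, -0.055, -0.705]
contact_force: [-0.6, -0.3, 0.2]
opening: 0.648
t 3.6 pos [0.496  0.2365 0.1207] F [-0.61 -0.29  0.22] M [-0.06   0.06   0.017] op 0.648
toolx [ 0.988  0.154 -0.002] y [-0.002 -0.001 -1.   ] z [-0.154  0.988 -0.001] q [-0.551  0.78   0.038  1.906 -0.06   0.459 -0.316]
clock: 4.2
tool_pos: [0.4968, 0.2366, 0.1223]
eef_rot: [-0.705, -0.054, 0.054, 0.705]
contact_force: [-1.4, -0.5, 6.3]
opening: 0.309
t 4.2 pos [0.4968 0.2366 0.1223] F [-1.43 -0.5   6.27] M [-0.062  0.379 -0.034] op 0.309
toolx [0.988 0.153 0.001] y [ 0.  0. -1.] z [-0.153  0.988  0.   ] q [-0.551  0.777  0.038  1.905 -0.06   0.46  -0.316]
```

View pics/scene1.png

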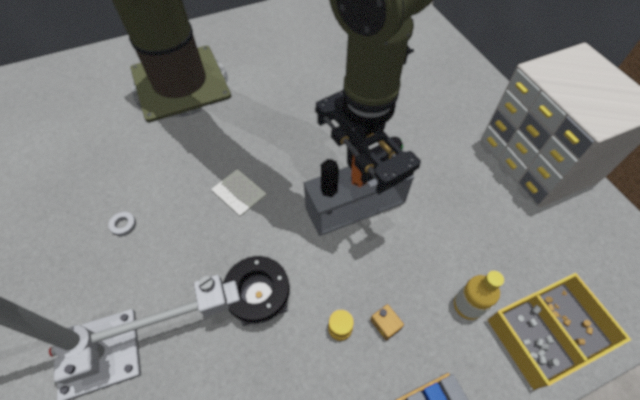

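The driver is gripped: the opening is 27 mm, so the jaws are on the flats. I'll lift straight up and look at the blade.

```bash
python3 -m inch '0 -10 0 0; 0 -30 0 0; 0 -60 0 0; 0 -90 0 0; 0 -120 0 0; 0 -150 0 0; 0 -165 0 0; 0 -165 0 0'
python3 - <<'E'
from h import *
s,R=st()
tip=s['tool_pos']+R@np.array([0,.106,0])
out=[]
for c in ('scene','side'):
    S=r.snapshot(c); save(S,c+'2'); p=proj(S,tip); print(c,np.round(p,1))
    for d in r.tip_of(c,'driver_tip')[:2]: print('net',np.round(d['centre'],1),d['p'])
    y,x=int(p[0]),int(p[1]); a=S['frame'][max(0,y-70):y+30,max(0,x-50):x+50,::-1]
    out.append(cv2.resize(a,(400,400),interpolation=cv2.INTER_CUBIC))
cv2.imwrite('pics/z2.png',np.hstack(out))
E
```

```text
clock: 5.1
tool_pos: [0.498, 0.2368, 0.2893]
eef_rot: [-0.704, -0.056, 0.052, 0.706]
contact_force: [0.5, -0.6, -1.8]
opening: 0.311
t 5.1 pos [0.498  0.2368 0.2893] F [ 0.53 -0.64 -1.8 ] M [-0.053  0.072  0.023] op 0.311
toolx [0.988 0.153 0.005] y [ 0.005  0.002 -1.   ] z [-0.153  0.988  0.002] q [-0.571  0.535  0.071  1.75  -0.048  0.853 -0.326]
scene [146.9 363.8]
net [147.5 366.8] 0.89
side [138.6 272.9]
net [140.8 270. ] 0.89
```

View pics/z2.png

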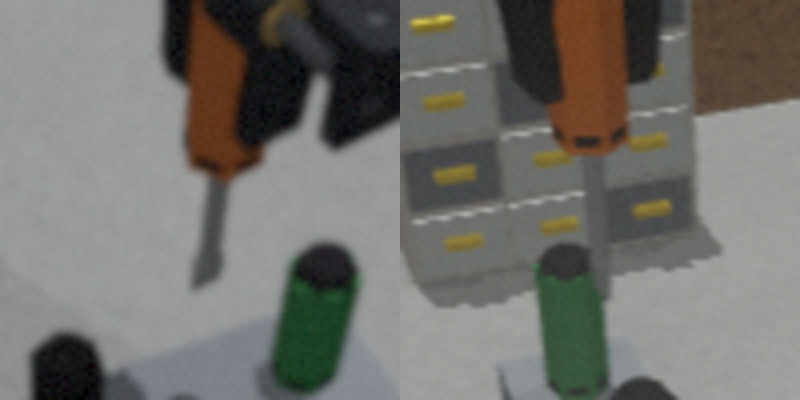

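The driver hangs true, with the tip where expected. I'll carry it above the screw at height and check the blade angle there.

```bash
python3 -m inch '4 0 -32 0; 8 0 -64 0; 12 0 -96 0; 15 0 -128 0; 19 0 -160 0; 22 0 -192 0; 26 0 -224 0; 29 0 -256 0; 32 15 -288 0; 34 30 -314 0'; python3 -m inch '0 0 0 0; 0 10 0 0; 0 20 0 0; 0 20 0 0'
python3 - <<'E'
from h import *
s,R=st()
tip=s['tool_pos']+R@np.array([0,.106,0]); print(tip)
out=[];L=[]
for c in ('scene','side','wrist'):
    S=r.snapshot(c); save(S,c+'3'); p=proj(S,tip); print(c,np.round(p,1))
    for n in ('driver_tip','screw_head'):
        D=r.tip_of(c,n)
        for d in D[:2]: print(n,np.round(d['centre'],1),d['p'])
    if c=='wrist':continue
    y,x=int(p[0]),int(p[1]); a=S['frame'][max(0,y-40):y+40,max(0,x-40):x+40,::-1]
    out.append(cv2.resize(a,(400,400),interpolation=cv2.INTER_CUBIC))
cv2.imwrite('pics/z3.png',np.hstack(out))
E
```

```text
clock: 6.3
tool_pos: [0.5783, -0.0709, 0.2553]
eef_rot: [0.705, 0.053, -0.054, -0.705]
contact_force: [-0.2, 0.3, -1.2]
opening: 0.309
clock: 6.7
tool_pos: [0.5772, -0.0668, 0.2349]
eef_rot: [-0.704, -0.054, 0.056, 0.706]
contact_force: [-0.1, 0.7, -0.9]
opening: 0.315
t 6.7 pos [ 0.5772 -0.0668  0.2349] F [-0.15  0.74 -0.88] M [-0.065  0.054 -0.024] op 0.315
toolx [ 0.988  0.155 -0.003] y [-0.004  0.001 -1.   ] z [-0.155  0.988  0.002] q [ 0.011  0.644  0.044  1.719 -0.039  0.783  0.23 ]
[ 0.57676272 -0.06668334  0.12885848]
scene [273.7 199.8]
screw_head [279.3 204.4] 0.85
side [273.1 393.4]
driver_tip [272.9 394.7] 0.59
screw_head [284.8 392.1] 0.77
wrist [198.9 316.3]
driver_tip [199.9 315. ] 0.71
screw_head [189.7 320.9] 0.72
```

View pics/z3.png

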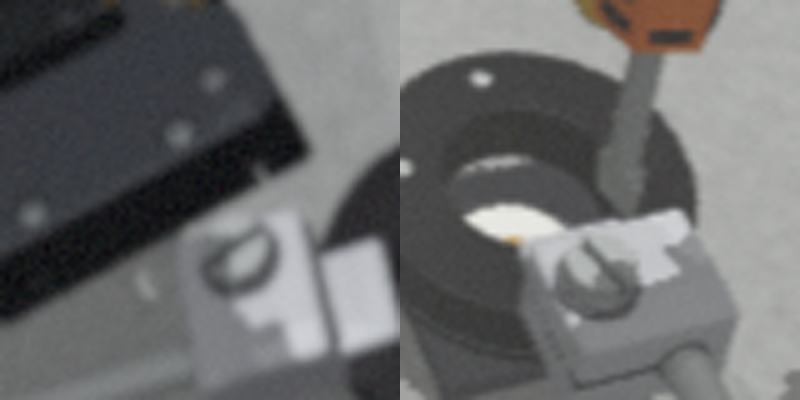

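View pics/wrist3.png

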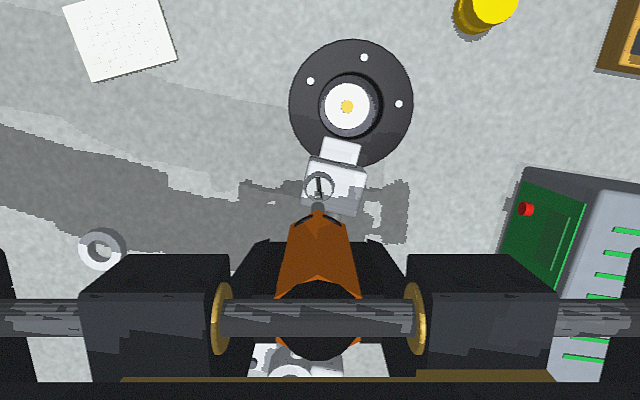

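The wrist view shows the head at about (318,187), with the slot and the shank tip just below it. I'll zoom in.

Run:
```python
from h import *
S=r.snapshot('wrist'); B=r.snapshot('side');A=r.snapshot('scene')
cv2.imwrite('pics/w3z.png',cv2.resize(S['frame'][160:235,280:360,::-1],None,fx=9,fy=7.9,interpolation=cv2.INTER_CUBIC)) if 0 else cv2.imwrite('pics/w3z.png',cv2.resize(S['frame'][160:230,280:360,::-1],None,fx=8,fy=8,interpolation=cv2.INTER_CUBIC))
for n,S_,p in (('w',S,(189.7,320.9)),('side',B,(284.8,392.1)),('scene',A,(279.3,204.4))): print(n,atz(S_,p,.102).round(4))
print(tri([ray(S,(189.7,320.9)),ray(B,(284.8,392.1)),ray(A,(279.3,204.4))]))
print('tip side at z',atz(B,(272.9,394.7),.129),'wrist',atz(S,(199.9,315),.129))
```

```text
w [ 0.5801 -0.066   0.102 ]
side [ 0.5788 -0.0668  0.102 ]
scene [ 0.575  -0.0663  0.102 ]
(array([ 0.5781488 , -0.0663444 ,  0.10394308]), [2.0, 1.4, 2.1])
tip side at z [ 0.57849349 -0.06714453  0.129     ] wrist [ 0.57577408 -0.06772101  0.129     ]
```

View pics/w3z.png

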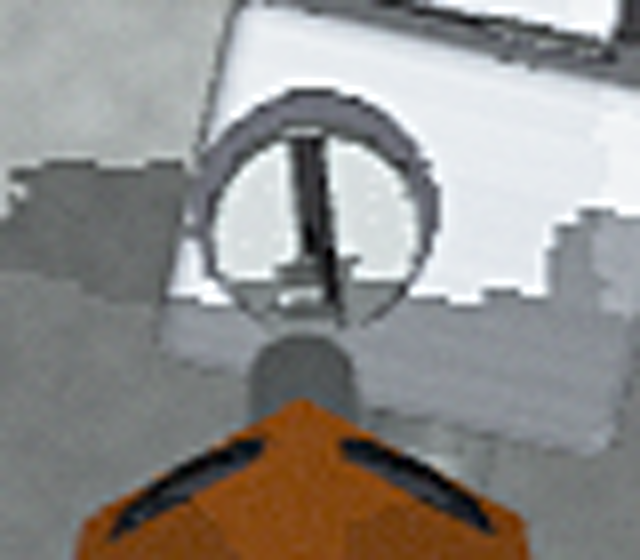

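Run:
```python
from h import *
S=r.snapshot('wrist');B=r.snapshot('side')
f=lambda p:(160+p[1]/8,280+p[0]/8)
c=atz(S,f((316,231)),.102);a=atz(S,f((305,140)),.102);b=atz(S,f((335,320)),.102)
print('head',c.round(4),'slot ang',np.degrees(np.arctan2(*(a-b)[1::-1])),'slotmid',((a+b)/2).round(4))
# rod/clamp edges: left edge of clamp block (235,5)->(165,350)
a=atz(S,f((235,5)),.093);b=atz(S,f((165,350)),.093);print('clamp edge',np.degrees(np.arctan2(*(a-b)[1::-1])))
tip=atz(B,(272.9,394.7),.129)
out=[]
for ang in (99,39,159):
  im=cv2.resize(B['frame'][225:295,350:430,::-1],None,fx=5,fy=5,interpolation=cv2.INTER_CUBIC)
  u=np.array([np.cos(np.radians(ang)),np.sin(np.radians(ang)),0]);v=np.array([-u[1],u[0],0])
  for sx,sy in ((1,1),(1,-1),(-1,1),(-1,-1)):
    P=[proj(B,tip+u*.007*sx+v*.0012*sy+np.array([0,0,h])) for h in (0,.009)]
    P=[(int((q[1]-350)*5),int((q[0]-225)*5)) for q in P]
    cv2.line(im,P[0],P[1],(0,0,255),1)
  out.append(im[:, 100:360])
cv2.imwrite('pics/hyp.png',np.hstack(out))
```

```text
head [ 0.5787 -0.0655  0.102 ] slot ang 108.0990311136063 slotmid [ 0.5791 -0.0654  0.102 ]
clamp edge 87.04343831882622
```

View pics/hyp.png

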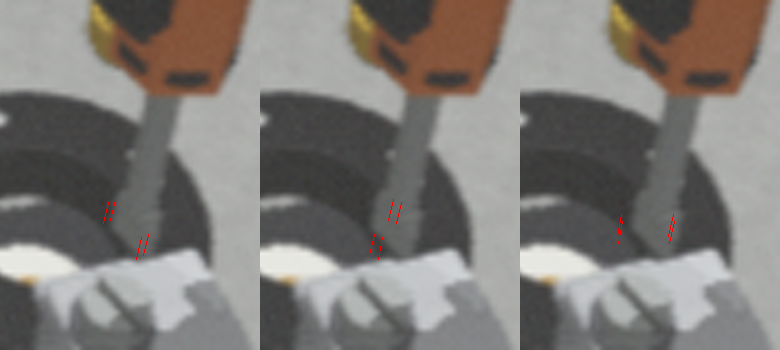

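Run:
```python
from h import *
s,R=st()
S=r.snapshot('wrist');B=r.snapshot('side');A=r.snapshot('scene')
t=atz(B,(274.6,396.6),.129);h=atz(B,(286.6,391.3),.102);print('side tip',t.round(4),'head',h.round(4),'diff',(h-t).round(4))
print('wrist: head',atz(S,(188.9,319.5),.102).round(4),' shank front', [atz(S,(202,317.9),z).round(4) for z in (.13,.14,.15)])
print('kin tip',(s['tool_pos']+R@np.array([0,.106,0])).round(4))
# where would kin tip circle of shank top appear
for z in (.1289,.138,.16,.2): print(z,np.round(proj(S,[0.5768,-.0667,z]),1))
cv2.imwrite('pics/z4.png',np.hstack([cv2.resize(B['frame'][225:305,350:430,::-1],(396,396),interpolation=cv2.INTER_CUBIC),cv2.resize(A['frame'][255:305,180:230,::-1],(396,396),interpolation=cv2.INTER_CUBIC)]))
```

```text
t 7.4 pos [ 0.5784 -0.0687  0.2368] F [ 0.59  0.36 -1.1 ] M [-0.059  0.049  0.01 ] op 0.312
toolx [0.988 0.153 0.   ] y [ 0.  0. -1.] z [-0.153  0.988  0.   ] q [ 0.012  0.642  0.046  1.717 -0.039  0.784  0.23 ]
side tip [ 0.5794 -0.0706  0.129 ] head [ 0.5762 -0.0691  0.102 ] diff [-0.0033  0.0015 -0.027 ]
wrist: head [ 0.5786 -0.0655  0.102 ]  shank front [array([ 0.5778, -0.0687,  0.13  ]), array([ 0.5774, -0.0659,  0.14  ]), array([ 0.577 , -0.0632,  0.15  ])]
kin tip [ 0.5784 -0.0687  0.1308]
0.1289 [198.8 316.9]
0.138 [202.1 316.9]
0.16 [211.4 316.8]
0.2 [233.6 316.6]
```

View pics/z4.png

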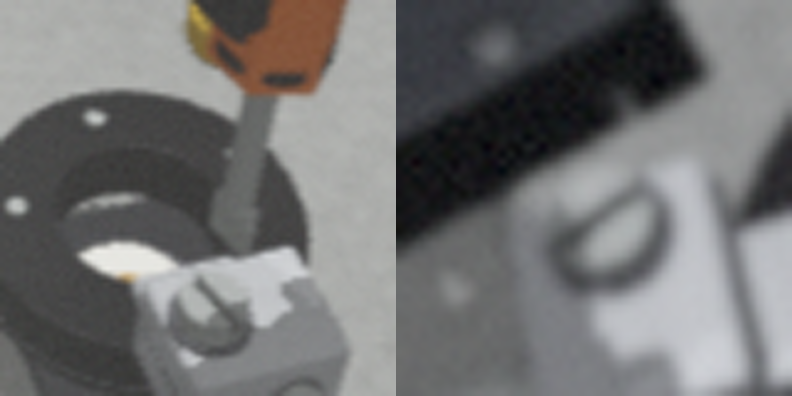

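Run:
```python
from h import *
P=[];fr=[]
for i in range(6):
    S=r.snapshot('wrist');fr.append(S['frame'].astype(float)); s=r.get_state();P.append(s['tool_pos'])
print(np.mean(P,0).round(4),np.std(P,0).round(4))
f=np.mean(fr,0).astype(np.uint8)
cv2.imwrite('pics/w4z.png',cv2.resize(f[168:212,295:345,::-1],None,fx=13,fy=13,interpolation=cv2.INTER_LANCZOS4))
t=np.mean(P,0)
for sx in (-7,0,7): print(sx,np.round(proj(S,t+[sx*.001*np.cos(np.radians(99)),sx*.001*np.sin(np.radians(99)),-.106]),1))
```

```text
[ 0.5784 -0.0687  0.2367] [0. 0. 0.]
-7 [211.7 318.7]
0 [202.4 318.7]
7 [193.  318.7]
```

View pics/w4z.png

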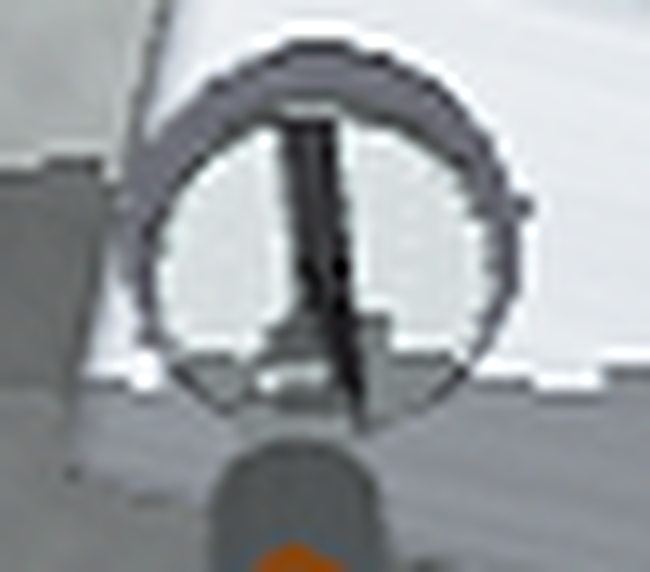

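The wrist view agrees with the kinematic tip. The head centre is about (0.579, -0.066), the slot is at about 104°, and the blade is at about 99°. I'll shift slightly, turn 5° anticlockwise, and come down to about 4 mm above.

```bash
python3 -m inch '0 8 1 -2; 0 16 2.5 -5; 0 22 2.5 -5; 0 25 2.5 -5; 0 25 2.5 -5; 0 25 2.5 -5; 0 25 2.5 -5'
python3 - <<'E'
from h import *
S=r.snapshot('wrist');r.snapshot('side');r.snapshot('side');B=r.snapshot('side');s,R=st()
cv2.imwrite('pics/w5.png',np.hstack([cv2.resize(S['frame'][168:212,295:339,::-1],(396,396),interpolation=cv2.INTER_LANCZOS4),cv2.resize(B['frame'][255:305,370:420,::-1],(396,396),interpolation=cv2.INTER_CUBIC)]))
E
```

```text
clock: 8.55
tool_pos: [0.5783, -0.0663, 0.212]
eef_rot: [0.702, 0.085, -0.085, -0.702]
contact_force: [-0.3, -0.2, -0.5]
opening: 0.313
t 8.75 pos [ 0.5781 -0.0662  0.2119] F [-0.09  0.29 -1.4 ] M [-0.066 -0.011  0.011] op 0.316
toolx [0.971 0.239 0.   ] y [ 0.  0. -1.] z [-0.239  0.971 -0.   ] q [ 0.024  0.673  0.018  1.743 -0.017  0.725  0.292]
```

View pics/w5.png

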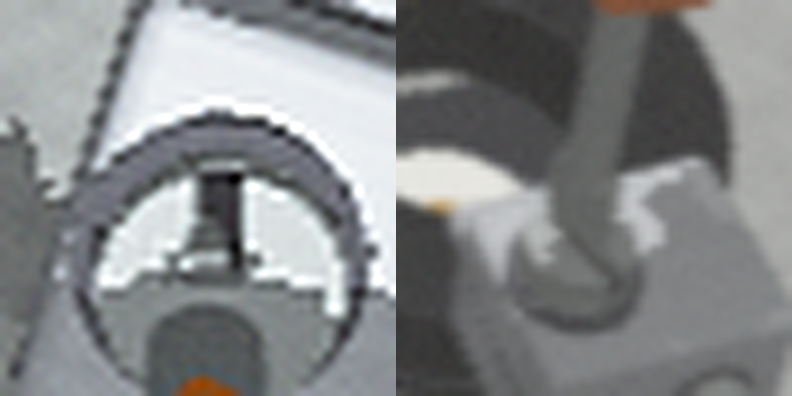

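The slot is now parallel to the blade. The head is about 1.2 mm toward +x of the shank, so I'll correct that and come down gently.

```bash
python3 -m inch '1.2 0 0 0; 1.2 2 0 0; 1.2 3 0 0; 1.2 3 0 0;1.2 3 0 0';python3 -m inch '0 1 0 0; 0 1 0 0;0 1 0 0;0 1 0 0'; python3 -m inch '0 1 0 0; 0 1 0 0;0 1 0 0;0 1 0 0'
```

```text
clock: 9.25
tool_pos: [0.5791, -0.0659, 0.2086]
eef_rot: [-0.702, -0.085, 0.085, 0.702]
contact_force: [0.5, -0.3, -0.9]
opening: 0.316
clock: 9.65
tool_pos: [0.5792, -0.0659, 0.2077]
eef_rot: [-0.702, -0.085, 0.085, 0.702]
contact_force: [0.0, -0.7, -0.2]
opening: 0.314
clock: 10.05
tool_pos: [0.5792, -0.0659, 0.2067]
eef_rot: [-0.702, -0.085, 0.085, 0.702]
contact_force: [-0.4, -0.4, -1.3]
opening: 0.312
```

```bash
for i in 1; do python3 -m inch '0 1 0 0; 0 1 0 0;0 1 0 0;0 1 0 0'; python3 -m inch '0 1 0 0; 0 1 0 0;0 1 0 0;0 1 0 0'; done
```

```text
clock: 10.45
tool_pos: [0.5792, -0.0659, 0.2057]
eef_rot: [-0.702, -0.085, 0.085, 0.702]
contact_force: [-0.1, 0.6, -1.3]
opening: 0.316
clock: 10.85
tool_pos: [0.5792, -0.0659, 0.2047]
eef_rot: [-0.702, -0.085, 0.085, 0.702]
contact_force: [0.3, 0.2, -1.0]
opening: 0.316
```

```bash
python3 -m inch '0 1 0 0; 0 1 0 0;0 1 0 0;0 1 0 0'; python3 -m inch '0 1 0 0; 0 1 0 0;0 1 0 0;0 1 0 0'
python3 - <<'E'
from h import *
S=r.snapshot('wrist');B=r.snapshot('side');s,R=st()
cv2.imwrite('pics/w6.png',np.hstack([cv2.resize(S['frame'][168:212,295:339,::-1],(396,396),interpolation=cv2.INTER_LANCZOS4),cv2.resize(B['frame'][255:305,370:420,::-1],(396,396),interpolation=cv2.INTER_CUBIC)]))
E
```

```text
clock: 11.25
tool_pos: [0.5792, -0.0659, 0.2037]
eef_rot: [-0.702, -0.085, 0.085, 0.702]
contact_force: [0.9, -0.8, -0.8]
opening: 0.316
clock: 11.65
tool_pos: [0.5794, -0.0659, 0.2031]
eef_rot: [0.702, 0.085, -0.085, -0.702]
contact_force: [-0.8, -0.6, 5.2]
opening: 0.315
t 11.75 pos [ 0.5794 -0.0659  0.2031] F [-0.59 -0.34  5.96] M [-0.049  0.319  0.009] op 0.314
toolx [0.971 0.239 0.001] y [ 0.001  0.    -1.   ] z [-0.239  0.971 -0.   ] q [ 0.024  0.686  0.017  1.748 -0.017  0.707  0.291]
```

View pics/w6.png

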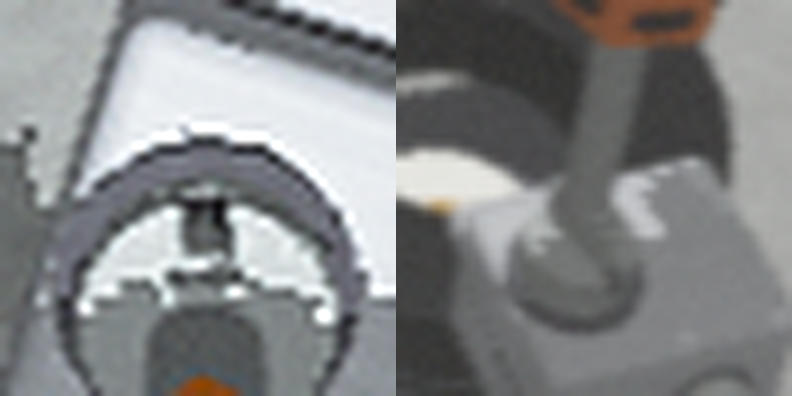

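The blade stopped at TCP z = 0.2031 with about 6.5 N. That is exactly slot-bottom depth, 5 mm below the head top, so it is seated. Now I'll turn clockwise in steps and watch Mz.

```bash
cat > m.py <<'E'
from h import *
s=r.get_state();R=Ro.from_quat(s['eef_rot']).as_matrix()
print('t %.2f yaw %.1f pos %s F %s M %s q7 %.2f op %.3f'%(s['clock'],np.degrees(np.arctan2(R[1,0],R[0,0])),np.round(s['tool_pos'],4),np.round(s['contact_force'],1),np.round(s['moment'],3),s['q'][6],s['opening']))
E
python3 -m inch '0 0 0 2; 0 0 0 4; 0 0 0 6; 0 0 0 8; 0 0 0 8'>/dev/null; python3 m.py; python3 -m inch '0 0 0 2; 0 0 0 4; 0 0 0 6; 0 0 0 8; 0 0 0 8'>/dev/null; python3 m.py;python3 -m inch '0 0 0 2; 0 0 0 4; 0 0 0 6; 0 0 0 8; 0 0 0 8'>/dev/null; python3 m.py
```

```text
t 12.25 yaw 5.8 pos [ 0.5795 -0.0659  0.2031] F [-0.6 -0.6  5.5] M [-0.007  0.334  0.012] q7 0.19 op 0.313
t 12.75 yaw -2.2 pos [ 0.5794 -0.066   0.2031] F [-0.2 -0.3  4.7] M [-0.077  0.422  0.073] q7 0.09 op 0.311
t 13.25 yaw -10.2 pos [ 0.5795 -0.0659  0.2031] F [-1.  -0.1  5.2] M [-0.074  0.381  0.118] q7 -0.01 op 0.311
```

```bash
for k in 1; do python3 -m inch '0 0 0 2; 0 0 0 4; 0 0 0 6; 0 0 0 8; 0 0 0 8'>/dev/null; python3 m.py; python3 -m inch '0 0 0 2; 0 0 0 4; 0 0 0 6; 0 0 0 8; 0 0 0 8'>/dev/null; python3 m.py;python3 -m inch '0 0 0 2; 0 0 0 4; 0 0 0 6; 0 0 0 8; 0 0 0 8'>/dev/null; python3 m.py; python3 -m inch '0 0 0 2; 0 0 0 4; 0 0 0 6; 0 0 0 6'>/dev/null; python3 m.py; done
```

```text
t 13.75 yaw -18.2 pos [ 0.5795 -0.0659  0.2031] F [-0.9 -0.2  6.4] M [-0.022  0.423  0.147] q7 -0.11 op 0.314
t 14.25 yaw -26.2 pos [ 0.5795 -0.0659  0.2031] F [-1.   0.8  4. ] M [-0.042  0.373  0.162] q7 -0.21 op 0.313
t 14.75 yaw -34.2 pos [ 0.5795 -0.066   0.2031] F [-1.2 -0.4  5.4] M [-0.035  0.385  0.146] q7 -0.31 op 0.312
t 15.15 yaw -40.2 pos [ 0.5795 -0.0659  0.2031] F [-0.9 -0.5  5.1] M [-0.081  0.39   0.123] q7 -0.39 op 0.315
```

```bash
python3 -m inch '0 0 0 1.5; 0 0 0 3; 0 0 0 3'>/dev/null; python3 m.py; python3 -m inch '0 0 0 1.5; 0 0 0 3; 0 0 0 3'>/dev/null; python3 m.py; python3 -m inch '0 0 0 1.5; 0 0 0 3; 0 0 0 3'>/dev/null; python3 m.py
```

```text
t 15.45 yaw -43.2 pos [ 0.5795 -0.066   0.2031] F [-1.4 -0.1  5.4] M [-0.011  0.394  0.155] q7 -0.43 op 0.315
t 15.75 yaw -46.2 pos [ 0.5795 -0.066   0.2031] F [-0.3  0.2  4.8] M [-0.003  0.351  0.153] q7 -0.46 op 0.311
t 16.05 yaw -49.2 pos [ 0.5795 -0.066   0.2031] F [-0.4 -0.1  5.1] M [-0.002  0.442  0.08 ] q7 -0.50 op 0.316
```

```bash
python3 -m inch '0 0 0 1; 0 0 0 2; 0 0 0 2'>/dev/null; python3 m.py; python3 -m inch '0 0 0 1; 0 0 0 2; 0 0 0 2'>/dev/null; python3 m.py
```

```text
t 16.35 yaw -51.2 pos [ 0.5795 -0.066   0.2031] F [-1.  -0.   5.2] M [-0.031  0.303  0.115] q7 -0.53 op 0.307
t 16.65 yaw -53.2 pos [ 0.5795 -0.066   0.2031] F [-0.4  0.2  5.4] M [0.005 0.376 0.093] q7 -0.55 op 0.312
```

```bash
python3 -m inch '0 0 0 1; 0 0 0 2; 0 0 0 2'>/dev/null; python3 m.py; python3 -m inch '0 0 0 1; 0 0 0 2; 0 0 0 2'>/dev/null; python3 m.py
```

```text
t 16.95 yaw -55.2 pos [ 0.5795 -0.066   0.2031] F [-0.7  0.8  5.3] M [-0.006  0.363  0.126] q7 -0.58 op 0.310
t 17.25 yaw -57.2 pos [ 0.5795 -0.066   0.2031] F [-0.1  0.1  6.6] M [-0.05   0.428  0.093] q7 -0.60 op 0.311
```

```bash
python3 -m inch '0 0 0 1; 0 0 0 2; 0 0 0 2'>/dev/null; python3 m.py; python3 -m inch '0 0 0 1; 0 0 0 2; 0 0 0 2'>/dev/null; python3 m.py
```

```text
t 17.55 yaw -59.2 pos [ 0.5796 -0.066   0.2031] F [-1.4  0.7  5. ] M [-0.011  0.379  0.111] q7 -0.63 op 0.313
t 17.85 yaw -61.2 pos [ 0.5796 -0.066   0.2031] F [-0.7  0.3  5.2] M [-0.037  0.385  0.18 ] q7 -0.65 op 0.311
```

```bash
python3 -m inch '0 0 0 1; 0 0 0 1; 0 0 0 1'>/dev/null; python3 m.py; python3 -m inch '0 0 0 0'>/dev/null; python3 m.py
```

```text
t 18.15 yaw -62.2 pos [ 0.5795 -0.066   0.2031] F [-1.4 -0.3  5.2] M [0.011 0.412 0.147] q7 -0.67 op 0.315
t 18.25 yaw -62.1 pos [ 0.5795 -0.066   0.2031] F [-1.2  0.6  6.3] M [-0.055  0.376  0.154] q7 -0.67 op 0.314
```

```bash
python3 -m inch '0 0 0 1; 0 0 0 1; 0 0 0 1'>/dev/null; python3 m.py; python3 -m inch '0 0 0 0'>/dev/null; python3 m.py
```

```text
t 18.55 yaw -63.1 pos [ 0.5795 -0.066   0.2031] F [-1.1  0.1  4.9] M [-0.014  0.433  0.176] q7 -0.68 op 0.311
t 18.65 yaw -63.1 pos [ 0.5795 -0.066   0.2031] F [-1.6 -0.2  4.4] M [-0.016  0.394  0.24 ] q7 -0.68 op 0.310
```

```bash
python3 -m inch '0 0 0 1; 0 0 0 1; 0 0 0 1'>/dev/null; python3 m.py; python3 -m inch '0 0 0 0'>/dev/null; python3 m.py
```

```text
t 18.95 yaw -64.1 pos [ 0.5795 -0.0659  0.2031] F [ 0.2 -0.1  5. ] M [-0.034  0.397  0.24 ] q7 -0.69 op 0.315
t 19.05 yaw -64.1 pos [ 0.5795 -0.066   0.2031] F [0.1 0.2 5.4] M [-0.028  0.429  0.199] q7 -0.69 op 0.314
```

```bash
python3 -m inch '0 0 0 1; 0 0 0 1; 0 0 0 1'>/dev/null; python3 m.py; python3 -m inch '0 0 0 0'>/dev/null; python3 m.py
```

```text
t 19.35 yaw -65.1 pos [ 0.5795 -0.066   0.2031] F [-1.7 -0.9  5.9] M [-0.004  0.417  0.203] q7 -0.70 op 0.309
t 19.45 yaw -65.1 pos [ 0.5795 -0.066   0.2031] F [-0.5 -0.6  5. ] M [0.004 0.456 0.254] q7 -0.70 op 0.315
```

```bash
python3 -m inch '0 0 0 1; 0 0 0 1; 0 0 0 1'>/dev/null; python3 m.py; python3 -m inch '0 0 0 0'>/dev/null; python3 m.py
```

```text
t 19.75 yaw -66.1 pos [ 0.5795 -0.0659  0.2031] F [-1.1  1.7  4.6] M [-0.031  0.366  0.272] q7 -0.72 op 0.314
t 19.85 yaw -66.1 pos [ 0.5795 -0.0659  0.2031] F [-0.6 -0.9  6. ] M [-0.025  0.422  0.309] q7 -0.72 op 0.318
```

```bash
python3 -m inch '0 0 0 1; 0 0 0 1; 0 0 0 1'>/dev/null; python3 m.py; python3 -m inch '0 0 0 0'>/dev/null; python3 m.py
```

```text
t 20.15 yaw -67.1 pos [ 0.5795 -0.0659  0.2031] F [-0.8  1.   5.2] M [-0.019  0.38   0.332] q7 -0.73 op 0.314
t 20.25 yaw -67.1 pos [ 0.5795 -0.0659  0.2031] F [-0.5  0.1  6.2] M [-0.011  0.348  0.338] q7 -0.73 op 0.313
```

Mz has climbed steadily from about 0.12 to 0.33 N·m over the last 5°, with depth unchanged. The screw is on its stop, so I'll stop turning and check with pictures.

```bash
python3 - <<'E'
from h import *
S=r.snapshot('wrist');B=r.snapshot('side');A=r.snapshot('scene');save(S,'w7f')
cv2.imwrite('pics/w7.png',np.hstack([cv2.resize(S['frame'][160:220,285:345,::-1],(396,396),interpolation=cv2.INTER_LANCZOS4),cv2.resize(B['frame'][255:305,370:420,::-1],(396,396),interpolation=cv2.INTER_CUBIC)]))
E
python3 m.py
```

```text
t 20.40 yaw -67.1 pos [ 0.5795 -0.066   0.2031] F [-2.1  0.3  5.8] M [-0.012  0.387  0.345] q7 -0.73 op 0.312
```

View pics/w7.png

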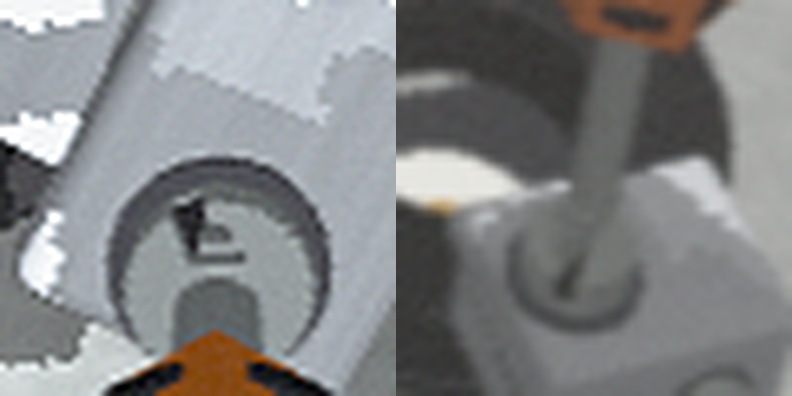

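The slot has turned along with the blade and the blade is still fully seated. I'll unload the torque within the slot play and lift straight out.

```bash
python3 -m inch '0 0 0 -3; 0 0 0 -6; 0 0 0 -7; 0 0 0 -7'>/dev/null; python3 m.py
```

```text
t 20.80 yaw -60.2 pos [ 0.5795 -0.066   0.2031] F [-0.2 -0.4  5.5] M [-0.028  0.338  0.086] q7 -0.64 op 0.315
```

```bash
python3 -m inch '0 0 0 -3; 0 0 0 -3; 0 0 0 -3'>/dev/null; python3 m.py; python3 -m inch '0 -1 0 0; 0 -3 0 0; 0 -6 0 0; 0 -12 0 0; 0 -25 0 0; 0 -45 0 0; 0 -70 0 0; 0 -92 0 0; 0 -92 0 0; 0 -92 0 0'>/dev/null; python3 m.py
python3 - <<'E'
from h import *
s,R=st()
S=r.snapshot('wrist')
cv2.imwrite('pics/w8.png',cv2.resize(S['frame'][120:280,220:420,::-1],(750,600),interpolation=cv2.INTER_LANCZOS4))
d=np.array([.4965,.2366,.2940])-s['tool_pos'];print('to stand, tool axes mm',(R.T@d*1000).round(1))
E
```

```text
t 21.10 yaw -57.2 pos [ 0.5796 -0.066   0.2031] F [ 0.2 -0.6  6. ] M [0.023 0.365 0.019] q7 -0.60 op 0.311
t 22.10 yaw -57.2 pos [ 0.579  -0.0657  0.2951] F [-0.5  0.1 -0.9] M [-0.025  0.165  0.014] q7 -0.66 op 0.312
t 22.1 pos [ 0.579  -0.0657  0.2951] F [-0.5   0.08 -0.94] M [-0.025  0.165  0.014] op 0.312
toolx [ 0.542 -0.84  -0.   ] y [ 0.001  0.    -1.   ] z [0.84  0.542 0.001] q [-0.223  0.611  0.448  1.657 -0.312  0.945 -0.659]
to stand, tool axes mm [-298.8    1.2   94.5]
```

View pics/w8.png

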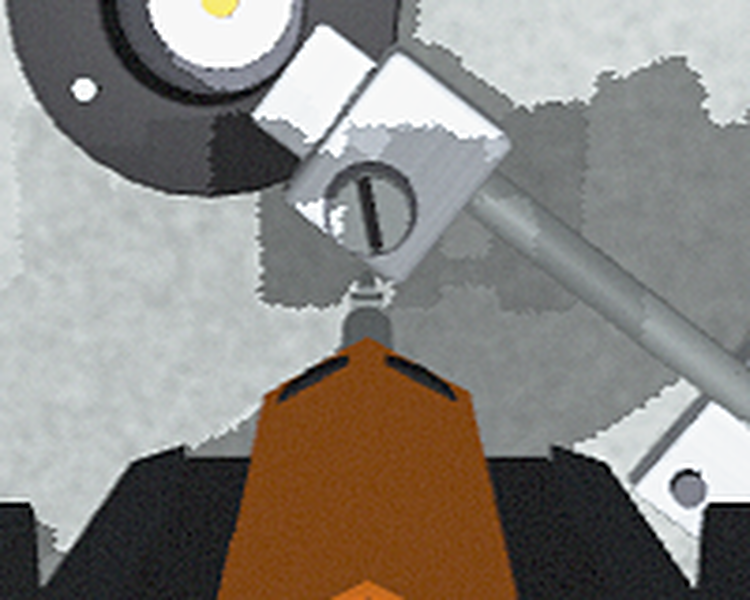

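The screw was left at slot angle about 44°, from about 104°, so it turned about 60° (1.05 rad). That fits the stop. I'll carry the driver back to its hole at height.

```bash
python3 -m inch '-30 0 9.5 -6.6; -60 0 19 -13.2; -90 0 28 -19.8; -120 0 38 -26.4; -149 0 47 -33; -179 0 57 -39.6; -209 0 66 -46.2; -239 0 76 -52.8; -269 0 85 -59.4; -299 0 94.5 -66'>/dev/null; python3 -m inch '0 0 0 0;0 0 0 0;0 0 0 0;0 0 0 0;0 0 0 0'>/dev/null; python3 m.py
python3 - <<'E'
from h import *
s,R=st()
d=np.array([.4967,.2366,.2940])-s['tool_pos'];print('tool axes mm',(R.T@d*1000).round(1))
S=r.snapshot('wrist');B=r.snapshot('side')
cv2.imwrite('pics/w9.png',np.hstack([cv2.resize(S['frame'][120:240,260:380,::-1],(396,396),interpolation=cv2.INTER_LANCZOS4),cv2.resize(B['frame'][100:220,220:340,::-1],(396,396),interpolation=cv2.INTER_CUBIC)]))
for D in r.tip_of('wrist','hole0')[:3]: print(D['centre'],D['p'],atz(S,D['centre'],.09))
E
```

```text
t 23.65 yaw 8.7 pos [0.4969 0.2355 0.2946] F [ 0.1 -0.  -1.2] M [-0.092  0.032  0.029] q7 -0.29 op 0.317
t 23.65 pos [0.4969 0.2355 0.2946] F [ 0.14 -0.01 -1.16] M [-0.092  0.032  0.029] op 0.317
toolx [ 0.989  0.151 -0.   ] y [-0.    -0.001 -1.   ] z [-0.151  0.989 -0.001] q [-0.609  0.531  0.133  1.744 -0.087  0.872 -0.286]
tool axes mm [-0.   0.6  1.1]
[229.0, 308.7] 0.8 [0.49548075 0.17840944 0.09      ]
```

View pics/w9.png

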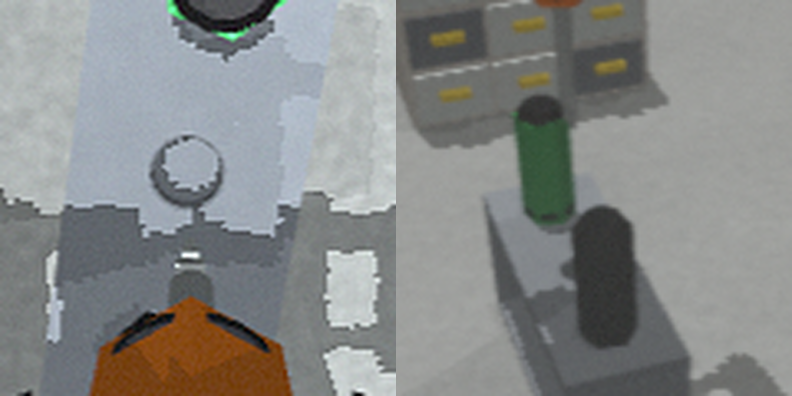

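Run:
```python
from h import *
s,R=st();S=r.snapshot('wrist')
h=atz(S,(171.8,316.7),.09);print(h, 'delta tool mm',(R.T@(h-s['tool_pos'])*1000).round(1))
```

```text
t 23.8 pos [0.4968 0.2361 0.2947] F [-1.22  0.63 -1.77] M [-0.017  0.068  0.023] op 0.309
toolx [0.988 0.152 0.   ] y [ 0. -0. -1.] z [-0.152  0.988 -0.   ] q [-0.609  0.531  0.133  1.744 -0.087  0.872 -0.286]
[0.49454289 0.23955584 0.09      ] delta tool mm [ -1.7 204.7   3.8]
```

```bash
python3 -m inch '-1 5 1 0; -1 25 1 0; -1 50 1 0; -1 75 1 0; -1 88 1 0;-1 88 1 0'>/dev/null; python3 m.py; python3 -m inch '0 10 0 0; 0 30 0 0; 0 50 0 0; 0 70 0 0; 0 78 0 0; 0 78 0 0'>/dev/null; python3 m.py; python3 -m inch '0 3 0 0; 0 4 0 0; 0 4 0 0; 0 4 0 0'>/dev/null; python3 m.py
```

```text
t 24.45 yaw 8.8 pos [0.494  0.237  0.2047] F [ 0.1 -0.4 -0.8] M [-0.068  0.053  0.003] q7 -0.27 op 0.312
t 25.05 yaw 8.8 pos [0.4953 0.2373 0.1282] F [ 0.1  0.1 -0.3] M [-0.057  0.098 -0.015] q7 -0.26 op 0.315
t 25.45 yaw 8.8 pos [0.4958 0.2376 0.1252] F [ 0.  -0.2 -1.2] M [-0.053  0.072  0.044] q7 -0.26 op 0.316
```

```bash
python3 -m inch '0 1 0 0; 0 1.5 0 0; 0 1.5 0 0; 0 1.5 0 0'>/dev/null; python3 m.py; python3 -m inch '0 1 0 0; 0 1 0 0; 0 1 0 0; 0 1 0 0'>/dev/null; python3 m.py; python3 -m inch '0 1 0 0; 0 1 0 0; 0 1 0 0; 0 1 0 0'>/dev/null; python3 m.py
```

```text
t 25.85 yaw 8.8 pos [0.4955 0.2374 0.1232] F [ 0.1 -0.4 -0.7] M [-0.081  0.052 -0.01 ] q7 -0.26 op 0.317
t 26.25 yaw 8.8 pos [0.4956 0.2375 0.1223] F [-0.9 -0.3  1.3] M [-0.045  0.063 -0.052] q7 -0.26 op 0.312
t 26.65 yaw 8.8 pos [0.4956 0.2375 0.1223] F [-2.2 -0.6  9.3] M [-0.232  0.523 -0.016] q7 -0.26 op 0.312
```

The handle rests on the rim at TCP z = 0.1223, the same height as at pick-up. I'll ease off 1 mm, release, and retreat upward.

```bash
python3 -m inch '0 -0.8 0 0; 0 -0.8 0 0' >/dev/null; python3 m.py; python3 -m inch '0 0 0 0;0 0 0 0;0 0 0 0;0 0 0 0;0 0 0 0;0 0 0 0' 0.3 10 >/dev/null; python3 m.py
python3 -m inch '0 -5 0 0; 0 -15 0 0; 0 -30 0 0; 0 -55 0 0; 0 -80 0 0; 0 -110 0 0; 0 -140 0 0; 0 -160 0 0; 0 -160 0 0;0 -160 0 0'>/dev/null; python3 m.py
python3 - <<'E'
from h import *
for c in ('scene','side','wrist'): save(r.snapshot(c),c+'10')
E
```

```text
t 26.85 yaw 8.8 pos [0.4955 0.2375 0.1223] F [-0.9 -0.7  4.3] M [-0.078  0.272 -0.027] q7 -0.26 op 0.314
t 27.45 yaw 8.8 pos [0.4955 0.2375 0.122 ] F [-0.  -0.4 -0.4] M [-0.038  0.007 -0.027] q7 -0.26 op 0.649
t 28.45 yaw 8.8 pos [0.4953 0.2374 0.2825] F [-0.5  0.2 -0.2] M [-0.014  0.071 -0.002] q7 -0.28 op 0.650
```

View pics/side10.png

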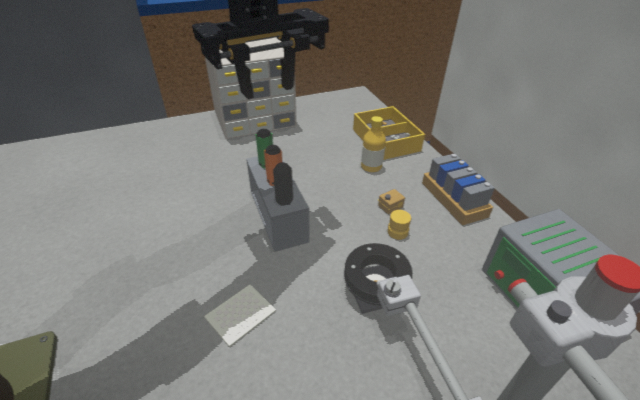

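View pics/wrist10.png

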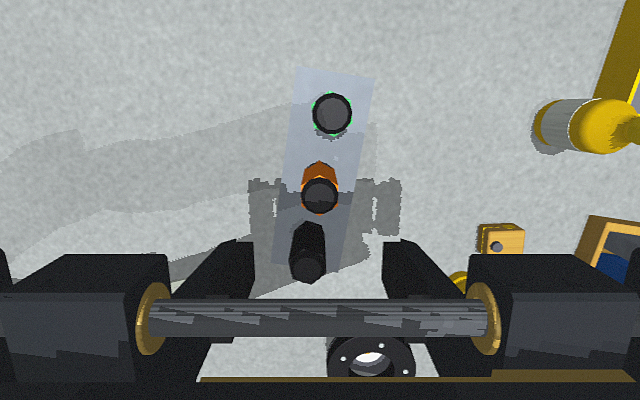

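View pics/scene10.png

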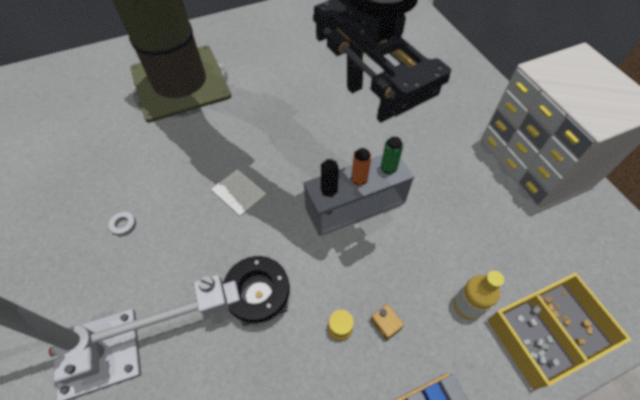

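The orange driver stands upright in the middle hole, at scene (361,167) and side (273,165). Its neighbours and the ring light are where they started, and the gripper is clear. I'll hand in.

```bash
python3 -c "
from plant import r
print(r.finish_job())"
```

```text
the job is handed in; nothing more can be done
None
```

The clamp screw is tight on its stop, and the orange screwdriver is back upright in the middle hole of the stand, the one it came from. I handed the job in at about 29 s.

- **Seating the blade:** I lined the blade up with the slot by camera first (slot at about 104°), so it dropped straight in without a search turn on the screw. It stopped 5 mm below the head's top with about 6 N of press, which is the slot's full depth. That press is a bit under the "kilo or so".
- **Tightening:** The torque ran at about 0.08–0.18 N m while the screw turned. It then climbed steadily to about 0.34 N m over the last 5° with the depth unchanged, so I stopped there. Pictures put the slot at about 44° afterwards, a turn of roughly 60° (1.05 rad). That fits the expected 0.95–1.3 rad. I had no direct reading of the screw's angle, so the stop is judged from the torque and the pictures.
- **Putting it back:** The handle came to rest on the rim at the same height it was gripped from. After I let go, all three camera views showed it standing upright with the gripper well clear. The other drivers and the ring light looked unmoved.
- **Checks that disagreed:** The camera estimates differed by 2–4 mm in places. I relied on how the blade sat relative to the screw in the wrist picture, and contact confirmed it. No checks failed.

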